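# Hold the reading lens at its focal height over the clay medallion

### The arm

A 6-joint arm with a two-finger parallel gripper is mounted at the origin on the work surface. World frame = base frame: x ahead of the robot, y to its left, z up, the work surface at z = 0. Lengths are in mm, angles in rad, forces in N, time in s.
With the tool pointing down it reaches from about 350 to 975 mm from the base axis. Payload 7.1 kg.
Tool frame: the origin (TCP) lies at the centre of the arm's flange, where the gripper is bolted on; the fingertips stand 182 mm ahead of it and the grasp point (between the pads) lies 163 mm ahead of it; z points along the fingers, y is the line along which they close (so a half turn about z gives the same grasp; the last joint's range is limited). The gripper opens to 88 mm and grips with 3 to 60 N. Pads are 20 mm wide; open, the fingers measure 115 mm over their backs; the gripper's body (75 mm by 178 mm) begins 61 mm behind the grasp point.
Start: joints at [1.204, 0.423, 1.63, -0, 1.089, -0.019], TCP at [212.987, 587.574, 404.675] pointing down, gripper open.
Joint ranges: [-3, 3], [-0.9, 2.11], [0.09, 2.58], [-1.31, 4.45], [0.11, 2.69], [-2.54, 2.54]. Speed limits (rad/s): [2.39, 2.39, 3.01, 3.14, 3.14, 3.14].

### API

Orientations are given as a rotation vector (axis times angle).
In Python, from workcell import readout, get_image, ctrl gives the robot as it stands.
- The arm moves only by the tool step_arm, never from a script. Its argument "targets" is a list that holds one entry, the list of rows, each a list of 7 numbers: the shift along the world's x, y, z as a fraction of full scale, then the turn, a rotation vector about the world's x, y, z as a fraction of full scale, then the opening, from 0 (shut) to 1 (fully open). In form: [[[dx, dy, dz, wx, wy, wz, claw], ...]]. A call has exactly 5 rows; each row shifts and turns the commanded pose from where the row before left it; what a row does not reach is not made up. Full scale, the value 1, is 0.05 m for a shift and 4 degrees for a turn. A row lasts 1/8 s, in which the tool goes at most 62.5 mm and 10.7 degrees, less where a joint would pass 70% of its speed; a pose out of reach is approached as far as the arm can. A call with a number of a shift or a turn outside -1 to 1 is refused whole. A call with a gripper value outside its range is refused whole. The fingers move at their own pace and stop on an object; the grip force is fixed at half the most. Time passes only in rows, so rows that do not move let the fingers close, or fill a call up. It gives the time, the measured TCP pose, the force, the opening and the grip force at its end, in the units of the state.
- readout.get_obs(): the state, without advancing time (a new reading comes with each control period).
- get_image(name): name is "side" or "top" or "wrist"; returns a dict with "pixels" (480x640x3 uint8, red, green, blue), "intrinsics" (3x3 intrinsics, pixels), "extrinsics" (4x4, takes a point from world to camera coordinates). Camera axes: x right, y down, z forward; pixel columns grow to the right and rows downward; lengths in mm; the calibration is good to about 2 mm. A picture is of the moment at which its call begins. There is no depth.
- ctrl.close_job(): hands the job in; it is judged then, once.
The state is a dict: "t": time; "qpos": joint angles; "qvel": joint speeds; "joint_torque": joint torques, N m; "ee_pos": TCP position; "orientation": TCP orientation; "ft_force": force on the tool from outside, world axes, zero at the start; "moment": the same for the moment, N m; "width": finger opening in mm; "grasp_force": force on a finger pad.
Only numpy, scipy, OpenCV 4.12 (cv2) and the standard library are available. Lean on these libraries where they do the work, as an engineer would, in place of code of your own. Each camera call takes 0.05 s, during which the arm holds its last target. There are 200 camera calls.

### The job

Start the inspection light: twist the spring-return knob on the switch box clockwise all the way to its stop, hold it there for a moment and let go so that it springs back. Then take the reading lens off its rest by the handle and hold it level over the middle of the round clay medallion, with the lens at the focal height marked by the brass collar on the gauge rod. Finish while still holding the lens there, still and touching nothing else with it; the tiles, the collar and the other things on the table must not be shifted.

Things in the scene. Friction and masses are not known exactly. Their poses are not given: they have to be found in the camera images.
- lamp_knob (a joint): angle of the black spring-return knob on the switch box: 0 at rest, grows as the knob is turned clockwise seen from above, hard stop at 1.0 rad. A spring turns it back to 0 when let go (0.03 N m at 0, 0.10 N m at the stop).
- knob_grip (a point): point on the knob's upright axis at the height to grip it. The knob is an upright black bar 44 mm long (along this point's x), 14 mm thick (along its y) and 34 mm tall, from 22 mm below to 12 mm above this point, on a flat disc of 44 mm diameter; z is up. The point turns with the knob. Pinch the bar across its thickness from above.
- switch_box: fixed grey metal box, 110 x 110 mm, 45 mm tall, with the knob in the middle of its top; a 64 mm aluminium disc 5 mm thick lies under the knob. Origin: centre of its underside. With the knob at rest the bar lies along the box's x axis.
- loupe_grip (a point): where to grip the reading lens: centre of its dark wood handle, near its centre of mass. Handle 16 mm wide (y), 16 mm tall (z), from 62 mm behind to 38 mm ahead of this point along x. x points to the lens, z up. It starts level on its rest, this point 43 mm above the table; below it 35 mm are free, and along x the rest's block begins 47 mm behind, the ring 38 mm ahead.
- lens (a point): centre of the round lens, a glass disc in a steel ring of 74 mm outer diameter and 12 mm thickness; 75 mm ahead of the handle's grip point along x and at the same height as it. Axes as for the grip point; z is the optical axis, which must be vertical.
- loupe: the whole reading lens (handle, ring and glass, about 0.12 kg). Origin: on the underside of the handle, 8 mm below the grip point.
- rest: fixed light wood rest that carries the reading lens at the start: a base plate 180 x 50 mm, 8 mm thick, with two upright blocks 50 mm wide, 35 mm tall under the end of the handle and 38 mm tall under the ring. Origin: underside, below the starting grip point. x points towards the lens.
- board: fixed plywood work board, 240 (x) x 270 (y) x 18 mm; carries the three tiles in a row along its y, and along its far edge (+x) the gauge rod and two low light bars (26 mm tall above the board). Origin: centre of its underside.
- mark (a point): middle of the brass collar (26 mm diameter, 12 mm tall, a small screw at its back) on the gauge rod; its height is the focal height for the middle of the lens, 88 to 138 mm above the table, different each time. The upright rod is 8 mm thick, 85 mm from the board's centre along its +x, its top 163 mm above the table. The collar slides stiffly and is to be left where it is.
- medallion_mid (a point): middle of the upper face of the round clay medallion (62 mm diameter, 13 mm thick, with a raised six-petal rosette), which lies loose on the board; this point is 32 mm above the table. The medallion may be in any of the three places of the row.
- medallion: the round clay medallion itself, 0.15 kg; origin at the centre of its underside.
- square_tile: bystander: square clay tile 56 x 56 x 12 mm, loose on the board. Origin: centre of its underside.
- bar_tile: bystander: narrow clay tile 80 x 36 x 12 mm, loose on the board. Origin: centre of its underside.
- jar: bystander: closed jar, 60 mm diameter, 75 mm tall, standing on the table. Origin: centre of its underside.
- brush: bystander: brush about 150 mm long, lying on the table.
There are look-alikes about, which are no part of the job. What is shaped like the loupe but purple or turquoise is not meant.

How it is judged (in metres and radians):
On the way, in this order (a step that is already met when the one before it is completed fails the run):
1. the knob is turned clockwise to its stop and held a moment (value of joint lamp_knob above 0.9 rad), for 0.2 s.
2. the knob is let go and has sprung back (value of joint lamp_knob below 0.1 rad and contact force between the fingers and switch_box below 0.1 N), for 0.1 s.
3. the fingers have lifted the reading lens off its rest (height (world z) of lens above 0.058 m and contact force between the fingers and loupe above 1 N and contact force between loupe and rest below 0.2 N), for 0.2 s.
At the end, for the whole second after the job is handed in: Fingers hold the lens still and touching nothing else: centre within 15 mm sideways of the medallion's, within 10 mm of the collar's height, level within 8 degrees; knob let go, back at rest (under 0.1 rad); tiles, jar and brush within 15 mm of their start, collar within 6 mm (all of step 2 and horizontal distance between lens and medallion_mid below 0.015 m and z of lens in the frame of mark between -0.01 and 0.01 m and angle between lens's own z axis and vertical below 0.14 rad and linear speed of loupe below 0.03 m/s and angular speed of loupe below 0.3 rad/s and contact force between the fingers and loupe above 1 N and contact force between loupe and rest below 0.2 N and contact force between loupe and board below 0.2 N and contact force between loupe and medallion below 0.2 N and contact force between loupe and switch_box below 0.2 N and contact force between loupe and jar below 0.2 N and contact force between loupe and square_tile below 0.2 N and contact force between loupe and bar_tile below 0.2 N and contact force between loupe and brush below 0.2 N and distance of each of medallion_mid, square_tile, bar_tile, jar, brush from where it was at the start of the episode below 0.015 m and distance of mark from where it was at the start of the episode below 0.006 m); the arm keeps its last pose, push and grip.
It fails at once if the reading lens is pressed against the medallion (contact force between loupe and medallion above 0.5 N).
It fails at once if a tile, the jar or the brush is shifted by more than 20 mm (distance of any of medallion_mid, square_tile, bar_tile, jar, brush from where it was at the start of the episode above 0.02 m).
It fails at once if the collar is shifted by more than 8 mm (distance of mark from where it was at the start of the episode above 0.008 m).
It also fails if it takes over 61 s, if anything falls off the work surface, if the arm or the gripper's body presses on something with over 40 N, if the wrist force passes 120 N, or if a joint passes its speed limit or range.

## Working session

There is one attempt and no reset: what is moved stays moved. The work goes in short steps, Python scripts to look and compute and a tool call to move; the robot and the scene stay as the last step left them, time stands still between calls to the robot, and variables do not carry over. Pictures are saved under pics/ and viewed, at most 10 in all, crops included, and the job is handed in when it is done.

Besides the shell and the picture viewer there is one more tool, called after "Emit:" as a command line: name --argument value ..., lists and objects as JSON in quotes. step_arm: Moves the arm, as the interface text tells. Shift numbers are shares of 0.05 m and turn numbers shares of 4 degrees, none past 1 either way. Its arguments: {"type":"object","properties":{"targets":{"type":"array"}},"required":["targets"]}

```bash
mkdir -p pics; cat > h.py <<'E'
import numpy as np, cv2, pickle
from workcell import readout, get_image, ctrl
def snap(name,tag):
    d=get_image(name); pickle.dump(d,open(f'pics/{tag}.pkl','wb'))
    cv2.imwrite(f'pics/{tag}.png',cv2.cvtColor(np.asarray(d['pixels']),cv2.COLOR_RGB2BGR)); return d
def P(tag):
    d=pickle.load(open(f'pics/{tag}.pkl','rb')); return np.array(d['intrinsics']),np.array(d['extrinsics'])
def ray(tag,u,v):
    K,T=P(tag); r=T[:3,:3].T@np.linalg.inv(K)@[u,v,1]; c=-T[:3,:3].T@T[:3,3]; return c,r/np.linalg.norm(r)
def atz(tag,u,v,z):
    c,r=ray(tag,u,v); return c+r*(z-c[2])/r[2]
def tri(*obs):
    A=np.zeros((3,3));b=np.zeros(3)
    for o in obs:
        c,r=ray(*o); M=np.eye(3)-np.outer(r,r); A+=M;b+=M@c
    p=np.linalg.solve(A,b); return p,[np.linalg.norm((np.eye(3)-np.outer(ray(*o)[1],ray(*o)[1]))@(p-ray(*o)[0])) for o in obs]
def proj(tag,p):
    K,T=P(tag); q=K@(T[:3,:3]@np.array(p)+T[:3,3]); return q[:2]/q[2]
def crop(tag,x0,y0,x1,y1,out,s):
    im=cv2.imread(f'pics/{tag}.png')[y0:y1,x0:x1]; cv2.imwrite(f'pics/{out}.png',cv2.resize(im,None,fx=s,fy=s,interpolation=cv2.INTER_CUBIC))
E
python3 - <<'E'
from h import *
for n in('side','top','wrist'):
    snap(n,n+'0'); K,T=P(n+'0'); print(n,K[0,0],(-T[:3,:3].T@T[:3,3]).round(),T[:3,:3].round(2).tolist())
a,b=[cv2.imread(f'pics/{n}0.png') for n in('side','top')]
E
```

```text
side 463.89019846836993 [ 438. -772.  863.] [[1.0, -0.09, -0.02], [-0.08, -0.72, -0.69], [0.05, 0.69, -0.73]]
top 474.9946908771753 [ 402.  -34. 1252.] [[-0.0, -1.0, 0.03], [-1.0, 0.0, -0.07], [0.07, -0.03, -1.0]]
wrist 361.8367381815809 [133. 616. 384.] [[0.34, 0.94, -0.0], [0.9, -0.32, 0.31], [0.29, -0.11, -0.95]]
```

View pics/top0.png

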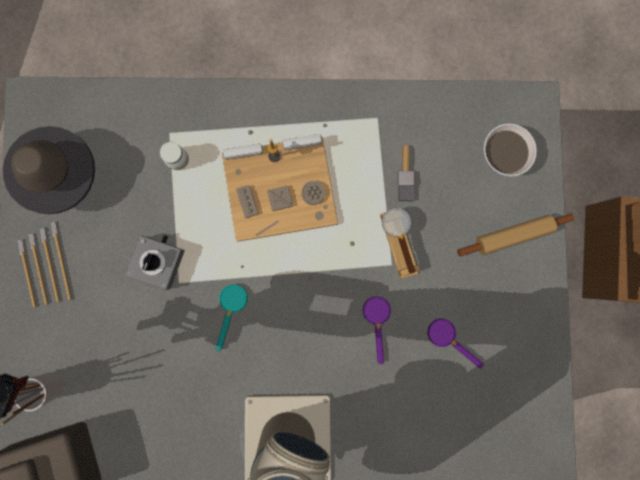

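View pics/side0.png

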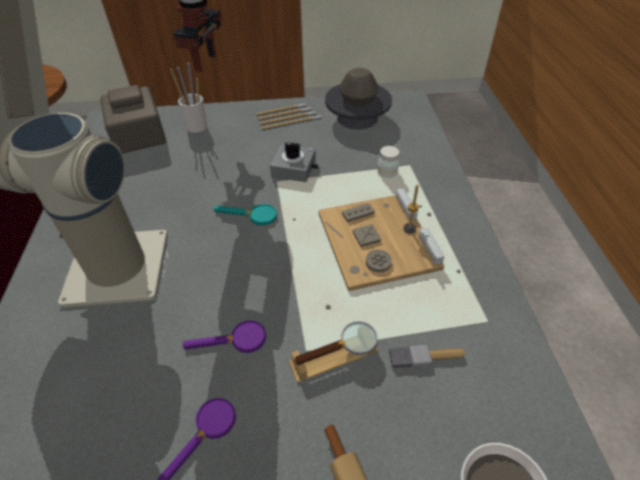

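The overview shows the knob at top (152,262), the lens at (397,222) with its handle running to (412,272), the medallion at (315,192) and the gauge rod at (274,150). Next I'll look at enlarged crops.

```bash
python3 - <<'E'
from h import *
t=cv2.imread('pics/top0.png');s=cv2.imread('pics/side0.png')
def c(im,x,y,w,h,k): return cv2.resize(im[y:y+h,x:x+w],None,fx=k,fy=k,interpolation=cv2.INTER_CUBIC)
r1=np.hstack([c(t,120,230,67,50,6)[:300,:400],c(s,262,135,67,50,6)[:300,:400]])
r2=np.hstack([c(t,370,202,66,80,4)[:300,:264],c(s,286,315,100,75,4)[:300,:400],c(s,395,180,34,75,4)[:300,:136]])
cv2.imwrite('pics/c1.png',np.vstack([r1,r2]))
r=np.hstack([c(t,220,130,100,100,4)[:,:400] ,c(s,340,180,100,100,4)[:,:400]])
cv2.imwrite('pics/c2.png',np.hstack([c(t,250,130,100,100,4),c(s,350,180,100,100,4)]))
E
```

```text
(no output)
```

View pics/c1.png

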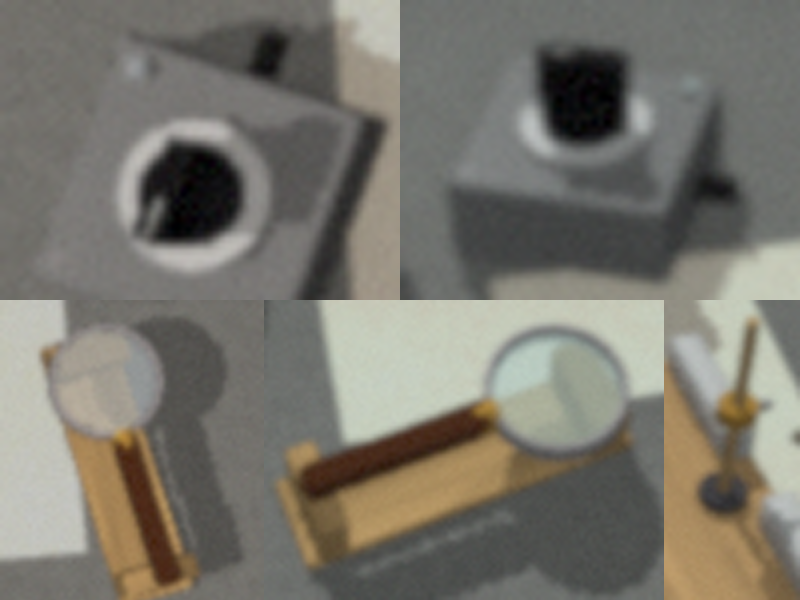

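View pics/c2.png

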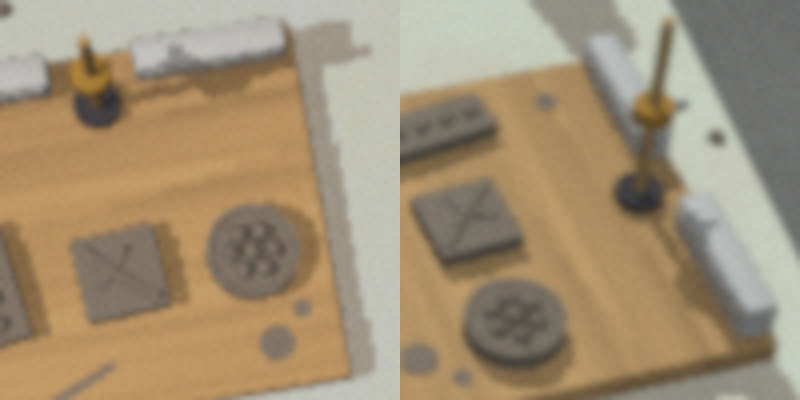

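The knob bar runs roughly along the box edge that points down in the top view (pointer near its end). The aluminium disc centre is at about top (152.3,262.5) and side (292.8,155.8). Lens centre, collar and medallion are readable in both views.

```bash
python3 - <<'E'
from h import *
np.set_printoptions(precision=1,suppress=True)
T=lambda u,v:('top0',u,v); S=lambda u,v:('side0',u,v)
def show(n,*o): p,e=tri(*o); print(n,p,np.round(e,1)); return p
show('alu disc',T(152.3,262.5),S(262+185/6,135+126/6))
L=show('lens',T(370+106/4,202+81/4),S(286+292/4,315+91/4))
G=show('handle front',T(370+124/4,202+140/4),S(286+222/4,315+110/4))
E=show('handle end',T(370+170/4,202+280/4),S(286+45/4,315+182/4))
print('hd at z43',atz('top0',370+124/4,202+140/4,51),atz('top0',370+168/4,202+278/4,51))
show('collar',T(250+91/4,130+75/4),S(350+(652-400)/4,180+108/4))
show('rodtop',T(250+84/4,130+40/4),S(350+(668-400)/4,180+22/4))
show('med',T(250+254/4,130+250/4),S(350+(515-400)/4,180+318/4))
for n,q in dict(TL=(132,40),TR=(365,118),BL=(38,275)).items(): print(n,atz('top0',120+q[0]/6,230+q[1]/6,45))
print('bar',[atz('top0',120+a/6,230+b/6,80) for a,b in((175,140),(138,240))])
from workcell import readout
o=readout.get_obs(); print(o)
from scipy.spatial.transform import Rotation as R
print(R.from_rotvec(o['orientation']).as_matrix())
E
```

```text
alu disc [449.1 339.5  43.5] [1.4 1.4]
lens [ 550.7 -281.2   41.3] [0.9 0.9]
handle front [ 512.8 -291.3   45.9] [1.7 1.7]
handle end [ 422.8 -320.    42.2] [1.3 1.3]
hd at z43 [ 510.7 -290.1   51. ] [ 422.6 -316.7   51. ]
collar [728.2  34.6  92.7] [1.2 1.2]
rodtop [729.3  34.8 160.4] [0.5 0.5]
med [630.7 -67.8  27.6] [1.1 1.1]
TL [512.9 366.1  45. ]
TR [479.8 268.4  45. ]
BL [414.4 402.7  45. ]
bar [array([468.8, 336.3,  80. ]), array([428.1, 350.3,  80. ])]
{'t': 0.15, 'qpos': array([ 1.2,  0.4,  1.6, -0. ,  1.1, -0. ]), 'qvel': array([-0., -0., -0.,  0., -0., -0.]), 'joint_torque': array([  0. , -54.5, -27.4,   0.1,   0. ,  -0. ]), 'ee_pos': array([212.9, 587.4, 404.1]), 'orientation': array([-0.5, -3.1,  0. ]), 'ft_force': array([ 0.5, -0.5,  0.2]), 'moment': array([-0., -0.,  0.]), 'grasp_force': 0.0, 'width': 87.99272782094624}
[[-0.9  0.3 -0. ]
 [ 0.3  0.9 -0. ]
 [-0.  -0.  -1. ]]
```

Emit:
step_arm --targets '[[[0.8,-0.84,-0.2,0,0,0,1],[0.8,-0.84,-0.2,0,0,0,1],[0.8,-0.84,-0.2,0,0,0,1],[0.8,-0.84,-0.2,0,0,0,1],[0.8,-0.84,-0.2,0,0,0,1]]]'

```text
t: 0.78
ee_pos: [414.0, 376.1, 354.3]
orientation: [0.543, 3.094, 0.0]
ft_force: [0.3, 0.3, 0.7]
width: 88.2
grasp_force: 0.0
```

```bash
python3 - <<'E'
from h import *
snap('wrist','w1'); o=readout.get_obs(); print(o['ee_pos'],o['orientation'],o['ft_force'])
E
```

```text
[417.14892602 371.97031494 353.06115181] [ 0.54702373  3.09286207 -0.00481122] [ 1.73557807 -3.23303902  0.24545847]
```

View pics/w1.png

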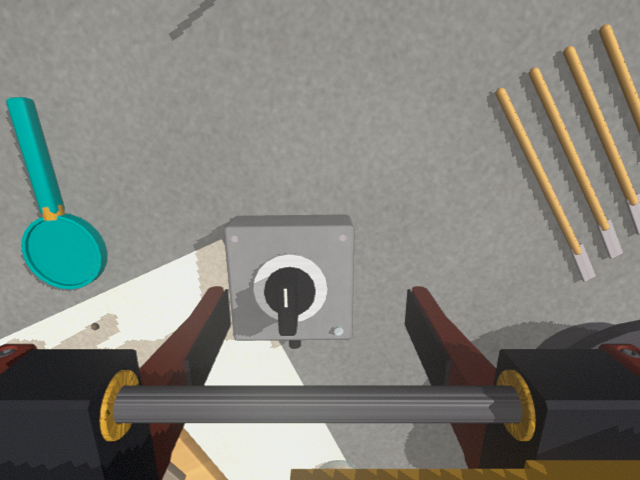

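The wrist view shows the bar almost vertical in the picture: pointer at (286,297), bar end at (288,334), alu ring centre about (290,286).

```bash
python3 - <<'E'
from h import *
np.set_printoptions(precision=1,suppress=True)
from scipy.spatial.transform import Rotation as R
print(tri(('w1',290,286),('top0',152.3,262.5),('side0',292.8,156)))
print('ring w1 z50',atz('w1',290,286,50))
a,b=atz('w1',286,290,84),atz('w1',288,334,84);print(a,b,np.degrees(np.arctan2(*(b-a)[1::-1])))
for l in (((228,222),(232,340)),((352,222),(354,340)),((228,225),(352,225))):
    a,b=[atz('w1',*q,45) for q in l];print(a,b,np.degrees(np.arctan2(*(b-a)[1::-1])))
o=readout.get_obs();M=R.from_rotvec(o['orientation']).as_matrix();print(o['ee_pos'],M)
print('yaw y',np.degrees(np.arctan2(M[1,1],M[0,1])))
c=np.array([449,339.5])
for z in(72,78,84,90):
  d=np.array([.94,-.34])*22
  print(z,proj('w1',[*c+d,z]),proj('w1',[*c-d,z]), proj('top0',[*c+d,z]),proj('top0',[*c-d,z]),proj('side0',[*c+d,z]),proj('side0',[*c-d,z]))
E
```

```text
(array([448.9, 338.4,  44.8]), [np.float64(0.4860386037291164), np.float64(1.452010687333198), np.float64(1.4350337361865793)])
ring w1 z50 [446.8 339.1  50. ]
[435.3 342.9  84. ] [471.2 330.6  84. ] -19.014915491053735
[377.9 310.8  45. ] [481.  268.4  45. ] -22.3211345761894
[412.5 406.7  45. ] [519.1 373.6  45. ] -17.2491741025508
[380.2 309.7  45. ] [415.  405.9  45. ] 70.1209634788979
[417.1 372.  353.1] [[-0.9  0.3  0. ]
 [ 0.3  0.9 -0. ]
 [-0.  -0.  -1. ]]
yaw y 69.93994067734882
72 [290.1 324. ] [288.8 274.2] [152.  253.1] [145.4 270. ] [299.1 149. ] [284.5 147. ]
78 [289.6 327.9] [288.2 277.2] [151.2 253. ] [144.6 269.9] [299.  147.3] [284.4 145.2]
84 [289.  331.9] [287.6 280.4] [150.4 252.9] [143.8 269.9] [298.9 145.6] [284.2 143.5]
90 [288.5 336.1] [287.  283.7] [149.6 252.7] [143.  269.8] [298.8 143.8] [284.1 141.7]
```

Emit:
step_arm --targets '[[[0.35,-0.38,-0.3,0,0,0,1],[0.35,-0.38,-0.3,0,0,0,1],[0,0,-0.3,0,0,0,1],[0,0,-0.3,0,0,0,1],[0,0,0,0,0,0,1]]]'

```text
t: 1.45
ee_pos: [447.0, 340.0, 293.3]
orientation: [-0.542, -3.092, 0.003]
ft_force: [0.9, -0.4, -0.5]
width: 87.9
grasp_force: 0.0
```

```bash
python3 - <<'E'
from h import *
print(atz('w1',290,286,50))
snap('wrist','w2'); o=readout.get_obs(); print(o['ee_pos'],o['orientation'],o['ft_force'])
g=np.array([448,339.2])
for z in(75,87): print(proj('w2',[*g,z]))
print(proj('w2',[*g+np.array([.94,-.34])*22,87]))
E
```

```text
[446.75781194 339.12111597  50.        ]
[447.30519438 340.16676776 294.1216112 ] [-5.41715812e-01 -3.09353627e+00  1.38706528e-03] [ 0.51567307 -0.36340545 -0.08669138]
[317.96304782 281.65634755]
[317.95840916 290.24148   ]
[317.90091046 324.8120615 ]
```

View pics/w2.png

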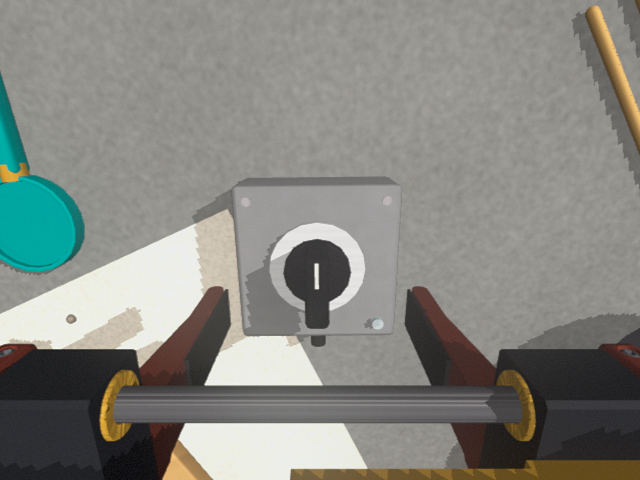

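The bar is upright and centred between the fingers (x≈317, end at row 328), matching the prediction, so I'll go down and grip.

Emit:
step_arm --targets '[[[0,0,-0.28,0,0,0,1],[0,0,-0.28,0,0,0,1],[0,0,-0.28,0,0,0,1],[0,0,-0.28,0,0,0,1],[0,0,0,0,0,0,0.5]]]'

```text
t: 2.12
ee_pos: [447.6, 339.2, 237.2]
orientation: [-0.543, -3.092, 0.003]
ft_force: [-0.4, -0.2, 0.3]
width: 80.8
grasp_force: 0.0
```

Emit:
step_arm --targets '[[[0,0,0,0,0,0,0],[0,0,0,0,0,0,0],[0,0,0,0,0,0,0],[0,0,0,0,0,0,0],[0,0,0,0,0,0,0]]]'

```text
t: 2.75
ee_pos: [447.8, 339.1, 238.9]
orientation: [-0.543, -3.094, 0.002]
ft_force: [-1.3, -6.1, 4.4]
width: 41.4
grasp_force: 30.0
```

At 41 mm the tips have closed on the knob's base disc, so I'm slightly too low. I'll open, rise 9 mm and close again.

Emit:
step_arm --targets '[[[0,0,0,0,0,0,0.7],[0,0,0,0,0,0,0.7],[0,0,0.09,0,0,0,0.7],[0,0,0.09,0,0,0,0.5],[0,0,0,0,0,0,0]]]'

```text
t: 3.38
ee_pos: [448.2, 339.8, 248.2]
orientation: [0.543, 3.093, 0.001]
ft_force: [0.1, -0.1, -0.6]
width: 44.8
grasp_force: 0.0
```

Emit:
step_arm --targets '[[[0,0,0,0,0,0,0],[0,0,0,0,0,0,0],[0,0,0,0,0,0,0],[0,0,0,0,0,0,0],[0,0,0,0,0,0,0]]]'

```text
t: 4.0
ee_pos: [447.8, 339.2, 247.6]
orientation: [-0.543, -3.093, 0.002]
ft_force: [-1.1, -4.4, 3.4]
width: 13.5
grasp_force: 30.0
```

Emit:
step_arm --targets '[[[0,0,0,0,0,-1,0],[0,0,0,0,0,-1,0],[0,0,0,0,0,-1,0],[0,0,0,0,0,-1,0],[0,0,0,0,0,-1,0]]]'

```text
t: 4.62
ee_pos: [448.0, 339.7, 247.6]
orientation: [1.076, 2.951, 0.001]
ft_force: [-0.0, -1.6, -0.7]
width: 14.0
grasp_force: 30.0
```

Emit:
step_arm --targets '[[[0,0,0,0,0,-1,0],[0,0,0,0,0,-1,0],[0,0,0,0,0,-1,0],[0,0,0,0,0,-1,0],[0,0,0,0,0,-1,0]]]'

```text
t: 5.25
ee_pos: [448.5, 340.1, 247.6]
orientation: [1.572, 2.719, 0.004]
ft_force: [2.4, 1.2, -4.0]
width: 14.0
grasp_force: 30.0
```

Emit:
step_arm --targets '[[[0,0,0,0,0,-1,0],[0,0,0,0,0,-1,0],[0,0,0,0,0,-1,0],[0,0,0,0,0,-1,0],[0,0,0,0,0,0,0]]]'

```text
t: 5.88
ee_pos: [449.0, 340.3, 247.6]
orientation: [1.932, 2.476, 0.006]
ft_force: [5.4, 1.6, -5.8]
width: 14.2
grasp_force: 30.0
```

```bash
python3 - <<'E'
from h import *
from scipy.spatial.transform import Rotation as R
o=readout.get_obs();M=R.from_rotvec(o['orientation']).as_matrix();print(o['moment'],o['ft_force'],o['qpos'],np.degrees(np.arctan2(M[1,1],M[0,1])))
E
```

```text
[ 0.2716671  -0.77199198  0.11976023] [ 5.35189982  1.6254093  -5.81697945] [ 6.27407884e-01  5.59914325e-01  1.85629474e+00 -6.82576109e-05
  7.21392518e-01  3.82174474e-01] 14.05361667726483
```

Emit:
step_arm --targets '[[[0,0,0,0,0,-0.5,0],[0,0,0,0,0,-0.5,0],[0,0,0,0,0,0,0],[0,0,0,0,0,0,0],[0,0,0,0,0,0,0]]]'

```text
t: 6.5
ee_pos: [448.9, 340.5, 247.7]
orientation: [2.014, 2.409, 0.006]
ft_force: [3.5, 2.1, -6.0]
width: 14.3
grasp_force: 30.8
```

Emit:
step_arm --targets '[[[0,0,0,0,0,0,1],[0,0,0,0,0,0,1],[0,0,0,0,0,0,1],[0,0,0,0,0,0,1],[0,0,0,0,0,0,1]]]'

```text
t: 7.12
ee_pos: [447.8, 339.4, 247.6]
orientation: [-2.018, -2.408, 0.001]
ft_force: [0.4, 0.5, -1.1]
width: 61.0
grasp_force: 0.0
```

Emit:
step_arm --targets '[[[0,0,0,0,0,0,1],[0,0,0.5,0,0,0,1],[0,0,0.6,0,0,0,1],[0,0,0.6,0,0,0,1],[0,0,0.6,0,0,0,1]]]'

```text
t: 7.75
ee_pos: [447.8, 339.4, 363.6]
orientation: [-2.018, -2.408, 0.001]
ft_force: [0.3, -0.9, -0.2]
width: 87.9
grasp_force: 0.0
```

```bash
python3 - <<'E'
from h import *
from scipy.spatial.transform import Rotation as R
d=snap('top','t3'); o=readout.get_obs();M=R.from_rotvec(o['orientation']).as_matrix();print(o['ee_pos'],o['ft_force'],o['qpos'],np.degrees(np.arctan2(M[1,1],M[0,1])))
snap('wrist','w3')
E
```

```text
[448.81330759 340.12249877 367.41689683] [1.3592262  1.06490433 1.85598241] [ 6.27363928e-01  3.79187934e-01  1.79916195e+00 -3.36124114e-05
  9.57908653e-01  4.51622442e-01] 10.070031586958214
```

View pics/w3.png

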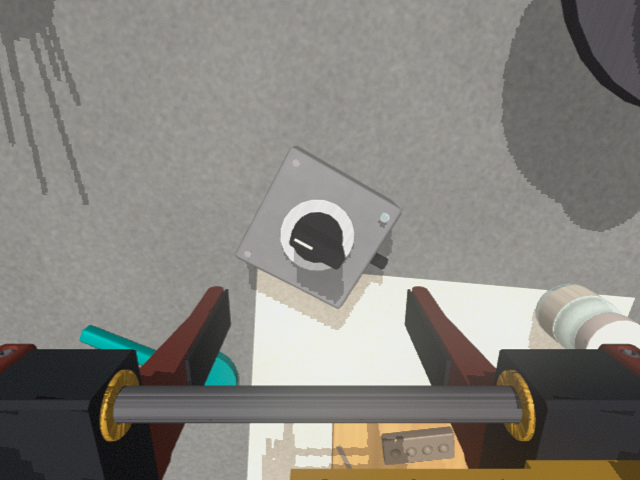

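The knob is back parallel to the box edge. Now over to the loupe.

Emit:
step_arm --targets '[[[0.04,-0.8,0,0,0,-1,1],[0.04,-0.8,0,0,0,-1,1],[0.04,-0.8,0,0,0,-1,1],[0.04,-0.8,0,0,0,-1,1],[0.04,-0.8,0,0,0,-1,1]]]'

```text
t: 8.48
ee_pos: [457.6, 138.2, 361.8]
orientation: [-2.407, -2.018, 0.002]
ft_force: [0.6, -0.6, 0.6]
width: 87.9
grasp_force: 0.0
```

Emit:
step_arm --targets '[[[0.04,-0.8,0,0,0,-1,1],[0.04,-0.8,0,0,0,-1,1],[0.04,-0.8,0,0,0,-1,1],[0.04,-0.8,0,0,0,-1,1],[0.04,-0.8,0,0,0,-1,1]]]'

```text
t: 9.1
ee_pos: [467.5, -61.7, 361.8]
orientation: [-2.721, -1.569, 0.002]
ft_force: [0.4, 0.7, -0.5]
width: 87.7
grasp_force: 0.0
```

Emit:
step_arm --targets '[[[0.04,-0.8,0,0,0,-1,1],[0.04,-0.8,0,0,0,-1,1],[0.04,-0.8,0,0,0,-1,1],[0.04,-0.8,0,0,0,-1,1],[0.04,-0.8,0,0,0,-1,1]]]'

```text
t: 9.72
ee_pos: [477.5, -261.7, 361.6]
orientation: [-2.952, -1.072, 0.002]
ft_force: [0.6, 0.9, 0.0]
width: 87.7
grasp_force: 0.0
```

Emit:
step_arm --targets '[[[0,-0.8,-0.5,0,0,-1,1],[0,0,-0.5,0,0,-1,1],[0,0,-0.5,0,0,-1,1],[0,0,0,0,0,-1,1],[0,0,0,0,0,-1,1]]]'

```text
t: 10.35
ee_pos: [477.4, -300.2, 286.0]
orientation: [-3.092, -0.543, 0.003]
ft_force: [-0.7, -0.5, 0.8]
width: 87.4
grasp_force: 0.0
```

```bash
python3 - <<'E'
from h import *
from scipy.spatial.transform import Rotation as R
snap('top','t4');snap('wrist','w4'); o=readout.get_obs();M=R.from_rotvec(o['orientation']).as_matrix();print(o['ee_pos'],o['ft_force'],o['qpos'],np.degrees(np.arctan2(M[1,1],M[0,1])),M[2])
print(proj('w4',[479.1,-303.5,43]),proj('w4',[550.7,-281.2,43]),proj('w4',[422.8,-320,43]))
E
```

```text
[ 477.56793341 -300.22601372  286.49340573] [-0.11744232  0.29241146  0.46210151] [-5.82317302e-01  4.98905488e-01  1.84029714e+00 -2.46033584e-05
  8.04281403e-01  6.38749981e-01] -69.96107240242445 [-0.00114183 -0.00150793 -0.99999821]
[323.43491017 261.38536537] [329.64888082 143.05671963] [317.96002103 339.00036453]
```

View pics/w4.png

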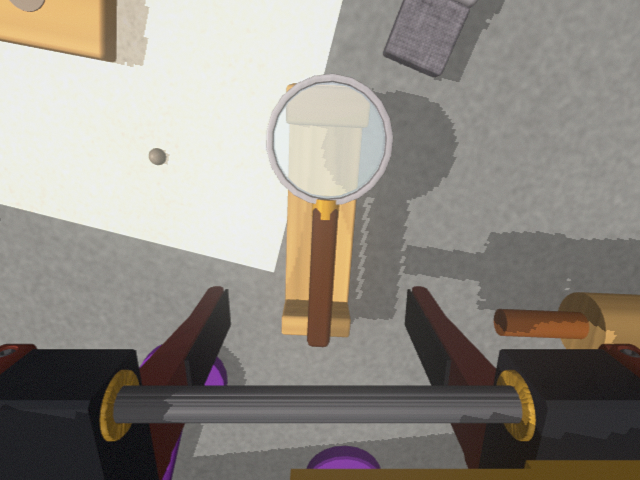

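The lens centre shows at (329,138), the handle front at (324,205) and the handle end at (318,342), close to the prediction.

```bash
python3 - <<'E'
from h import *
np.set_printoptions(precision=1,suppress=True)
L,e=tri(('w4',329,138.5),('top0',396.5,222.2),('side0',359,337.7));print(L,e)
E,e=tri(('w4',317.5,342),('top0',412.3,271.8),('side0',297.5,360));print(E,e)
print('w4@43',atz('w4',329,138.5,43),atz('w4',324,206,47),atz('w4',317.5,342,45))
a,b=atz('w4',324,206,47),atz('w4',317.5,342,45)
d=a-b; yaw=np.arctan2(d[1],d[0]);print(np.degrees(yaw));Lw=atz('w4',329,138.5,43);print(Lw[:2]-75*np.array([np.cos(yaw),np.sin(yaw)]),L[:2]-75*np.array([np.cos(yaw),np.sin(yaw)]))
E
```

```text
[ 551.6 -280.7   40.4] [np.float64(1.5412811962091324), np.float64(1.7026794162157877), np.float64(0.18642748155307814)]
[ 422.9 -319.7   45.1] [np.float64(1.0374219498760031), np.float64(1.2380044486037505), np.float64(1.9012197223720781)]
w4@43 [ 553.  -279.9   43. ] [ 514.7 -290.8   47. ] [ 421.6 -320.1   45. ]
17.48093080771851
[ 481.5 -302.5] [ 480.  -303.2]
```

Emit:
step_arm --targets '[[[0.06,-0.05,-0.3,0,0,-0.65,1],[0,0,-0.4,0,0,0,1],[0,0,-0.5,0,0,0,1],[0,0,-0.4,0,0,0,1],[0,0,0,0,0,0,1]]]'

```text
t: 11.08
ee_pos: [480.3, -302.5, 206.0]
orientation: [-3.103, -0.478, 0.004]
ft_force: [0.1, -0.9, 0.1]
width: 87.9
grasp_force: 0.0
```

Emit:
step_arm --targets '[[[0,0,0,0,0,0,0.5],[0,0,0,0,0,0,0],[0,0,0,0,0,0,0],[0,0,0,0,0,0,0],[0,0,0,0,0,0,0]]]'

```text
t: 11.7
ee_pos: [481.0, -303.0, 207.9]
orientation: [3.105, 0.477, 0.0]
ft_force: [-0.3, -0.5, 0.6]
width: 41.2
grasp_force: 0.0
```

Emit:
step_arm --targets '[[[0,0,0,0,0,0,0],[0,0,0,0,0,0,0],[0,0,0,0,0,0,0],[0,0,0,0,0,0,0],[0,0,0,0,0,0,0]]]'

```text
t: 12.32
ee_pos: [481.0, -302.9, 207.7]
orientation: [-3.105, -0.477, 0.0]
ft_force: [-0.1, -0.3, 0.6]
width: 15.4
grasp_force: 30.0
```

Emit:
step_arm --targets '[[[0,0,0.2,0,0,0,0],[0,0,0.4,0,0,0,0],[0,0,0.6,0,0,0,0],[0,0,0.4,0,0,0,0],[0,0,0.2,0,0,0,0]]]'

```text
t: 12.95
ee_pos: [481.3, -303.1, 300.1]
orientation: [3.103, 0.477, 0.004]
ft_force: [0.1, 0.5, -0.6]
width: 15.9
grasp_force: 30.0
```

Emit:
step_arm --targets '[[[0.15,0.4,0,0,0,0,0],[0.2,0.6,0,0,0,0,0],[0.25,0.7,0,0,0,0,0],[0.25,0.7,0,0,0,0,0],[0.25,0.7,0,0,0,0,0]]]'

```text
t: 13.58
ee_pos: [536.0, -145.7, 296.9]
orientation: [-3.104, -0.478, 0.002]
ft_force: [0.5, -0.4, -2.2]
width: 15.9
grasp_force: 30.0
```

Emit:
step_arm --targets '[[[0.25,0.6,0,0,0,0,0],[0.15,0.4,0,0,0,0,0],[0.07,0.15,0,0,0,0,0],[0,0,0,0,0,0,0],[0,0,0,0,0,0,0]]]'

```text
t: 14.2
ee_pos: [559.2, -90.8, 297.5]
orientation: [-3.105, -0.476, 0.001]
ft_force: [-0.5, -0.1, -0.8]
width: 16.0
grasp_force: 30.0
```

```bash
python3 - <<'E'
from h import *
np.set_printoptions(precision=1,suppress=True)
for n in('side','top','wrist'): snap(n,n+'5')
o=readout.get_obs(); print(o['ee_pos'],o['orientation'],o['width'],o['grasp_force'])
print(atz('top0',250+254/4,130+250/4,32),atz('side0',350+115/4,180+318/4,32))
print(proj('side5',[631,-68,143]),proj('top5',[631,-68,143]),proj('wrist5',[631,-68,143]),proj('wrist5',[631,-68,32]),proj('wrist5',[729,35,95]),proj('wrist5',[729,35,163]))
for z in(85,90,95,100,105,163): print(z,proj('side0',[728.5,34.7,z]),proj('top0',[728.5,34.7,z]))
def c(n,x,y,w,h,k): return cv2.resize(cv2.imread(f'pics/{n}5.png')[y:y+h,x:x+w],None,fx=k,fy=k,interpolation=cv2.INTER_CUBIC)
s=c('side',320,150,100,75,4)
t=c('top',250,130,100,75,4)
w=cv2.imread('pics/wrist5.png')[0:300]
cv2.imwrite('pics/c5.png',np.vstack([np.hstack([s,t]),np.hstack([w,np.zeros((300,160,3),np.uint8)])]))
E
```

```text
[559.2 -91.1 297.6] [-3.1 -0.5  0. ] 15.866096967095157 29.999765753746033
[628.7 -67.6  32. ] [630.8 -71.3  32. ]
[382.5 225.2] [314.9 182.9] [315.8 153.4] [316.5 141.9] [ 135.3 -190.8] [ -25.7 -472.3]
85 [412.2 209.4] [272.9 149. ]
90 [412.5 207.9] [272.8 148.4]
95 [412.8 206.4] [272.7 147.9]
100 [413.  204.8] [272.6 147.3]
105 [413.3 203.3] [272.5 146.7]
163 [416.6 184.8] [271.  139.8]
```

View pics/c5.png

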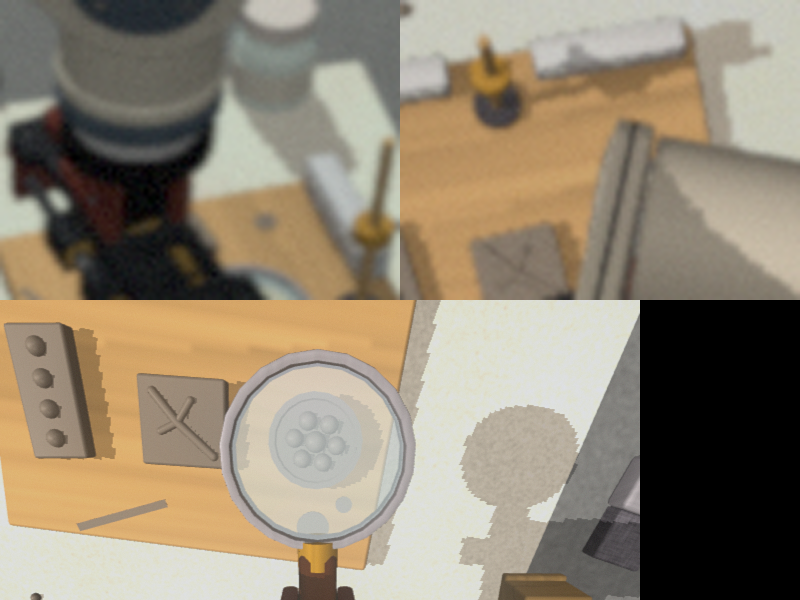

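Through the wrist camera the lens ring is centred at about (316.5,149) and the medallion rosette at (315.5,141.5). In the side view the collar is at row 207.4 and the rod top at 185.5.

```bash
python3 - <<'E'
from h import *
np.set_printoptions(precision=1,suppress=True)
from scipy.spatial.transform import Rotation as R
o=readout.get_obs();M=R.from_rotvec(o['orientation']).as_matrix();p=o['ee_pos'];print(p)
f=np.array([M[0,0],M[1,0]]);print(f)
print('lens',atz('wrist5',316.5,149,133),'pred',p[:2]+75*f,p[:2]-75*f,'med',atz('wrist5',315.5,141.5,32))
L=atz('wrist5',316.5,149,133); d=np.linalg.norm(L-ray('wrist5',0,0)[0]); print('ring width px at z133', 74*P('wrist5')[0][0,0]/ (P('wrist5')[1]@[*L,1])[2])
E
```

```text
[559.2 -91.1 297.6]
[1.  0.3]
lens [632.  -67.9 133. ] pred [630.8 -68.7] [ 487.7 -113.5] med [631.1 -67.3  32. ]
ring width px at z133 191.72762739036796
```

Emit:
step_arm --targets '[[[0,0,-0.15,0,0,0,0],[0,0,-0.25,0,0,0,0],[0,0,-0.22,0,0,0,0],[0,0,-0.14,0,0,0,0],[0,0,0,0,0,0,0]]]'

```text
t: 14.98
ee_pos: [559.3, -90.4, 258.8]
orientation: [-3.105, -0.477, 0.002]
ft_force: [-0.4, -0.3, -1.1]
width: 15.4
grasp_force: 30.0
```

Emit:
step_arm --targets '[[[0,0,0,0,0,0,0],[0,0,0,0,0,0,0],[0,0,0,0,0,0,0],[0,0,0,0,0,0,0],[0,0,0,0,0,0,0]]]'

```text
t: 15.6
ee_pos: [559.5, -90.4, 259.8]
orientation: [3.105, 0.477, 0.0]
ft_force: [0.1, 0.0, -1.6]
width: 15.4
grasp_force: 30.0
```

```bash
python3 - <<'E'
from h import *
np.set_printoptions(precision=1,suppress=True)
for n in('side','wrist'): snap(n,n+'6')
o=readout.get_obs(); print(o['ee_pos'],o['width'],o['grasp_force'],o['ft_force'])
for z in(90,95,100): print(proj('side6',[631,-68,z]),proj('wrist6',[631,-68,z]),proj('wrist6',[631,-68,32]))
s=cv2.resize(cv2.imread('pics/side6.png')[165:265,330:463],(800,600),interpolation=cv2.INTER_CUBIC)
w=cv2.imread('pics/wrist6.png')[20:260,200:440]; s[360:600,0:240]=w
cv2.imwrite('pics/c6.png',s)
E
```

```text
[559.5 -90.4 259.7] 15.374780131716564 29.99968707561493 [-0.1  0.1 -0.6]
[380.6 241.7] [317.5 152.2] [317.4 145.5]
[380.7 240.2] [317.5 153. ] [317.4 145.5]
[380.9 238.7] [317.5 153.9] [317.4 145.5]
```

View pics/c6.png

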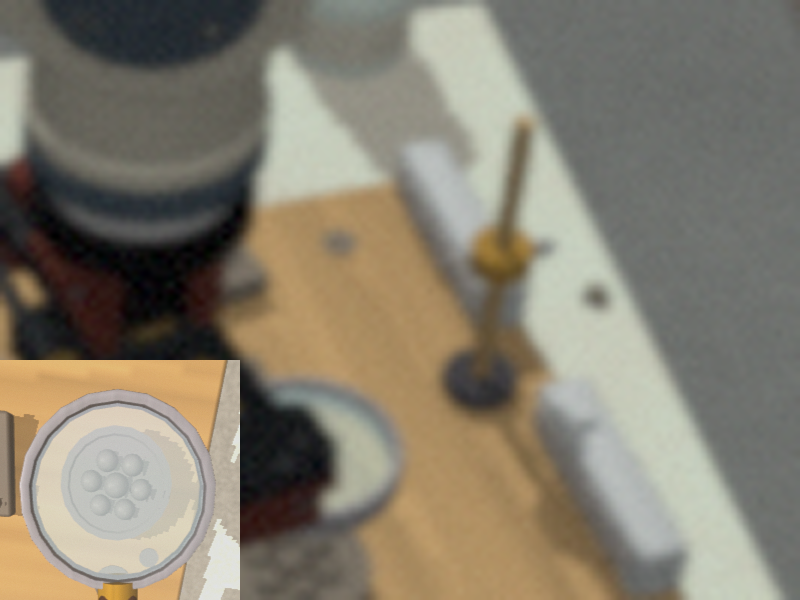

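The lens is concentric with the medallion and level. Collar and lens heights agree at about 95 mm, so I'm handing in.

```bash
python3 -c "
from workcell import ctrl
print(ctrl.close_job())"
```

```text
the job is handed in; nothing more can be done
None
```

I handed the job in at about 16 s without getting a verdict back. I turned the knob about 60° (the stop is at 57°) and let it spring back. The lens is held level over the medallion at about 95 mm, the collar height I measured.

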